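# Report a sample jar that was left open

### The job

Report the sample jar that was left open: hold the fingertips still for about three seconds just above the middle of its mouth (a few centimetres at most, outside the jar), then in the same way above the loose lid that fits it. Then push the lever of the signal box fully over to its other side with the fingertips and leave it there. Touch or lift no jar or lid, point closely at no other jar or lid, and leave everything else in place.

Things in the scene. Friction and masses are not known exactly. Their poses are not given: they have to be found in the camera images.
- jar_open: the open amber glass jar: widest 72 mm, 78 mm high to the rim, neck 62 mm across outside and 55 mm inside, no lid; stands upright on the tray with the closed jars, in any of four places at least 100 mm apart centre to centre; loose. Origin: centre of its underside, z up (the middle of the mouth is 78 mm above it)
- jar_medium: closed amber glass sample jar, widest 72 mm, 82 mm high to the top of its screwed-on white lid (68 mm across); stands upright on the tray; loose. Origin: centre of its underside, z up
- jar_small: closed amber glass sample jar, widest 50 mm, 60 mm high to the top of its screwed-on white lid (46 mm across); stands upright on the tray; loose. Origin: centre of its underside, z up
- jar_large: closed amber glass sample jar, widest 94 mm, 94 mm high to the top of its screwed-on white lid (92 mm across); stands upright on the tray; loose. Origin: centre of its underside, z up
- lid_a: loose white screw lid, a round ribbed disc 46 mm across outside and 16 mm high, lying flat on the rubber mat; it fits a jar whose neck is 40 mm across outside. Origin: centre of its underside, z up
- lid_b: loose white screw lid, a round ribbed disc 68 mm across outside and 16 mm high, lying flat on the rubber mat; it fits a jar whose neck is 62 mm across outside. Origin: centre of its underside, z up
- lid_c: loose white screw lid, a round ribbed disc 92 mm across outside and 16 mm high, lying flat on the rubber mat; it fits a jar whose neck is 86 mm across outside. Origin: centre of its underside, z up
- query_lever (a joint): angle of the signal lever in rad: 0 leaning toward its box's -x side (the robot's side), 0.5 upright, 1.0 leaning fully to the +x side, at its stop. Starts between 0 and 0.2. Stiff hinge (0.06 N m): it stays where it is left
- query_lever_base: the fixed signal box on the bench, grey, 70 (x) x 50 (y) x 25 mm high. Origin: centre of its underside, z up. The hinge lies along its y axis, 22 mm above the origin; on it stands a steel rod 10 mm thick with a black ball of 26 mm on the end, ball centre 90 mm from the hinge; the rod swings in the box's x-z plane, 0.5 rad to either side of upright. The lever has to be pushed toward the box's +x
- tweezers: steel tweezers lying on the mat beside the lids, 145 x 20 x 11 mm; loose. Origin: centre of the underside
- beaker: empty glass beaker, 68 mm across, 90 mm high, beyond the signal box; loose. Origin: centre of the underside
- tip_box: box of pipette tips, 85 x 60 x 57 mm, between the robot and the signal box; loose. Origin: centre of the underside

How it is judged:
By the outcome, as a careful person would: the job done as asked, in the order asked, and still so for the second after the job is handed in, with the robot touching nothing.
It also fails if it takes over 64 s, if anything falls off the work surface, if the arm or the gripper's body presses on something with over 40 N, if the wrist force passes 120 N, or if a joint passes its speed limit or range.

### The arm

A 6-joint arm with a two-finger parallel gripper is mounted at the origin on the work surface. World frame = base frame: x ahead of the robot, y to its left, z up, the work surface at z = 0. Lengths are in mm, angles in degrees, forces in N, time in s.
With the tool pointing down it reaches from about 350 to 850 mm from the base axis. Payload 8.1 kg.
Tool frame: the origin (TCP) lies at the centre of the arm's flange, where the gripper is bolted on; the fingertips stand 173 mm ahead of it and the grasp point (between the pads) lies 155 mm ahead of it; z points along the fingers, y is the line along which they close (so a half turn about z gives the same grasp; the last joint's range is limited). The gripper opens to 85 mm and grips with 20 to 120 N. Pads are 22 mm wide; open, the fingers measure 114 mm over their backs; the gripper's body (76 mm by 85 mm) begins 54 mm behind the grasp point. The pads swing forward as they close: fully open they stand 13 mm farther back than shut.
Start: joints at [-73.419, 7.471, 85.268, -0, 87.261, -4.893], TCP at [219.672, -558.347, 404.692] pointing down, gripper open.
Joint ranges: [-169.43, 169.43], [-51.17, 129.36], [1.28, 143.12], [-76.62, 256.62], [0, 156.53], [-152.29, 152.29]. Speed limits (degrees/s): [136.94, 136.94, 159.86, 180, 180, 180].

### API

Orientations are given as [roll, pitch, yaw] about the fixed x, y, z axes, in that order (R = Rz(yaw) Ry(pitch) Rx(roll)).
In Python, from bench import * gives the robot as it stands.
- The arm moves only by the shell command python3 -m jog 'ROWS' [FORCE]. ROWS is text: rows parted by semicolons, each of 7 numbers parted by spaces: the shift along the tool's x, y, z scaled (see below), then the turn, a rotation vector about the tool's x, y, z scaled (see below), then the closure, from -1 (fully open) to 1 (shut). In form: tx ty tz wx wy wz hand; .... A call has 1 to 5 rows; each row shifts and turns the commanded pose from where the row before left it, along the tool's axes as they then stand; what a row does not reach is not made up. The controller multiplies each number of a shift by 0.1 m and each number of a turn by 60 degrees. A row lasts 1/8 s, in which the tool goes at most 62.5 mm and 10.7 degrees, less where a joint would pass 70% of its speed; a pose out of reach is approached as far as the arm can. A call with a number of a shift or a turn outside -1 to 1 is refused whole. A call with a gripper value outside its range is refused whole. The fingers move at their own pace and stop on an object; FORCE is the grip in N (left out, the last holds). Time passes only in rows, so rows that do not move let the fingers close. It gives the time, the measured TCP pose, the force, the opening and the grip force at its end, in the units of the state.
- sense(): the state, without advancing time (a new reading comes with each control period).
- snapshot(name): name is "side" or "top" or "wrist"; returns a dict with "img" (384x512x3 uint8, red, green, blue), "fx", "fy", "cx", "cy" (pixels), "extrinsics" (4x4, takes a point from camera to world coordinates). Camera axes: x right, y down, z forward; pixel columns grow to the right and rows downward; lengths in mm; the calibration is good to about 2 mm. A picture is of the moment at which its call begins. There is no depth.
- hand_in(): hands the job in; it is judged then, once.
The state is a dict: "time": time; "joint_pos": joint angles; "qd": joint speeds; "joint_efforts": joint torques, N m; "tool_pos": TCP position; "tcp_rot": TCP orientation; "ft_force": force on the tool from outside, world axes, zero at the start; "wrist_torque": the same for the moment, N m; "finger_gap": finger opening in mm; "grip_force": force on a finger pad.
Only numpy, scipy, OpenCV 4.12 (cv2) and the standard library are available. Lean on these libraries where they do the work, as an engineer would, in place of code of your own. Each camera call takes 0.05 s, during which the arm holds its last target. There are 200 camera calls.

## Working session

There is one attempt and no reset: what is moved stays moved. The work goes in short steps, Python scripts to look and compute and a shell command to move; the robot and the scene stay as the last step left them, time stands still between calls to the robot, and variables do not carry over. Pictures are saved under pics/ and viewed, at most 10 in all, crops included, and the job is handed in when it is done.

```bash
ls; mkdir -p pics; python3 - <<'E'
from bench import *
import cv2,numpy as np
s=sense();print(s['time'],s['tool_pos'],s['tcp_rot'],s['finger_gap'])
for n in ("top","side"):
    d=snapshot(n);np.savez(f'{n}.npz',**d);print(n,d['fx'],d['cx'],d['cy'],np.round(d['extrinsics'],3).tolist())
    cv2.imwrite(f'pics/{n}.png',cv2.resize(d['img'][:,:,::-1],None,fx=1.5,fy=1.5,interpolation=cv2.INTER_CUBIC))
E
```

```text
pics
0.0 [ 219.59834517 -558.12946541  403.63171551] [-1.79894636e+02 -9.36935224e-03  2.14727191e+01] 85.53805535462587
top 408.7666942127359 254.9602606736932 194.84133010008176 [[0.022, -0.995, 0.101, 436.447], [-1.0, -0.021, 0.007, 4.236], [-0.005, -0.101, -0.995, 1043.356], [0.0, 0.0, 0.0, 1.0]]
side 376.2231984489888 267.36876420100384 195.34821934518433 [[-0.997, -0.054, 0.056, 500.258], [-0.078, 0.742, -0.666, 601.994], [-0.005, -0.669, -0.744, 713.515], [0.0, 0.0, 0.0, 1.0]]
```

View pics/top.png

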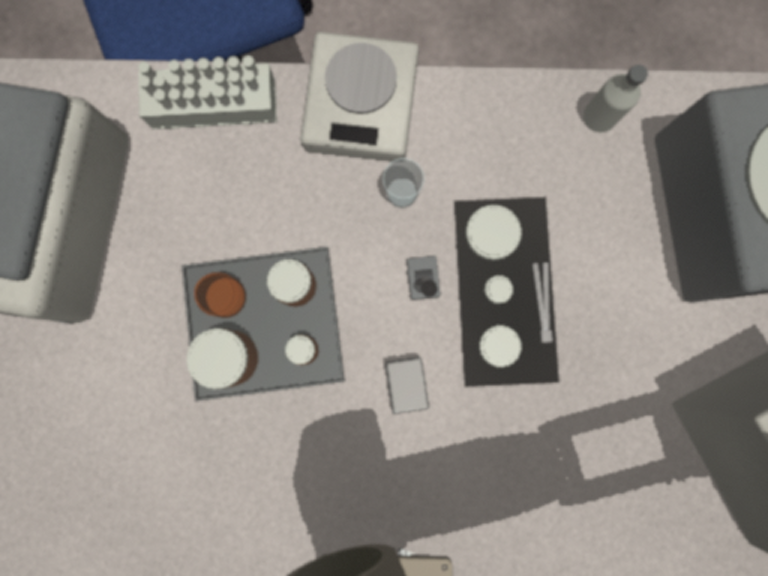

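View pics/side.png

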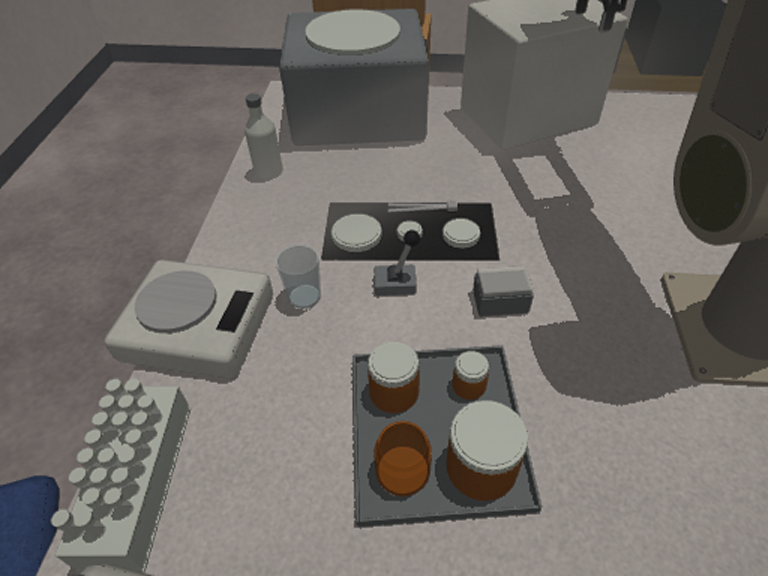

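The top view shows the open jar's mouth near (222,296) in the 1.5x picture and its neighbours. The lids are at (494,232) large, (499,289) small and (500,346) medium, which is lid_b. The lever box is at (423,278) with its ball at (429,288). I'll enlarge crops of the jar and lever.

```bash
python3 - <<'E'
import cv2,numpy as np
t=np.load('top.npz')['img'][:,:,::-1];s=np.load('side.npz')['img'][:,:,::-1]
r=lambda im,x,y,w:cv2.resize(im[y:y+w,x:x+w],(390,int(390)),interpolation=cv2.INTER_CUBIC)
# 60px -> 390 : 6.5x
a=np.hstack([r(t,120,170,60),r(t,255,160,60)])
cv2.imwrite('pics/crops.png',a)
E
cat > h.py <<'E'
import numpy as np
from bench import *
def cam(n):
    d=np.load(n+'.npz');return d
def px(d,u,v,z):
    T=d['extrinsics'];r=T[:3,:3]@np.array([(u-d['cx'])/d['fx'],(v-d['cy'])/d['fy'],1]);o=T[:3,3]
    return o+r*(z-o[2])/r[2]
def proj(d,p):
    T=d['extrinsics'];c=T[:3,:3].T@(np.array(p)-T[:3,3]);return [d['fx']*c[0]/c[2]+d['cx'],d['fy']*c[1]/c[2]+d['cy']]
E
```

```text
(no output)
```

View pics/crops.png

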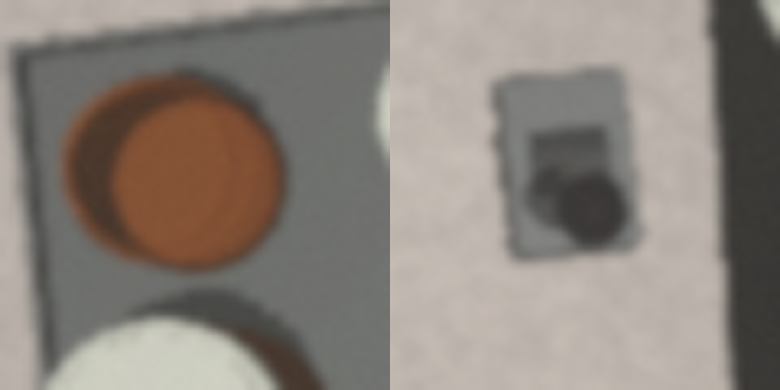

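The jar's bright bottom disc is centred at crop (198,182) and its rim arc runs left to 63 and up to 73. The signal box top is near (568,165) with the ball at (592,207), and the box is yawed about 4°.

```bash
python3 - <<'E'
from h import *
t=cam('top');s=cam('side')
j=px(t,150.5,198,6);print('jar bottom',j)
print('jar rim from arc',px(t,120+150/6.5,170+160/6.5,81))
print('lid b',px(t,500/1.5,346/1.5,18),'side',px(s,461/1.5,231/1.5,18))
for n,u,v,z in(('C',494,232,18),('A',499,289,18),('med',289,281,84),('large',217,358,96),('small',300,349,62),('tipbox',406,385,57),('beaker',402,180,60)): print(n,px(t,u/1.5,v/1.5,z))
print('rim side',px(s,403/1.5,445/1.5,81))
print('box',px(t,282.4,185.4,25)); print('ball',px(t,286.1,191.8,105),'side',px(s,411/1.5,238/1.5,105))
print('box side',px(s,395/1.5,272/1.5,25))
E
```

```text
jar bottom [528.32652079 278.39726854   6.        ]
jar rim from arc [529.35720289 276.57476231  81.        ]
lid b [ 455.20174614 -185.6786218    18.        ] side [ 454.32006269 -181.99249238   18.        ]
C [ 647.6807766  -175.03630159   18.        ]
A [ 550.59815761 -183.76440868   18.        ]
med [548.87957597 159.13732806  84.        ]
large [425.882026   263.57573184  96.        ]
small [442.67144764 141.05187357  62.        ]
tipbox [389.34949116 -29.12963564  57.        ]
beaker [722.61800601 -16.45760369  60.        ]
rim side [526.00973845 282.34552141  81.        ]
box [565.47115725 -56.45324893  25.        ]
ball [540.63294066 -60.44645815 105.        ] side [539.14396143 -61.59392964 105.        ]
box side [565.7499236  -61.98971329  25.        ]
```

```bash
python3 -m jog '0 0 0 0 0 0.14 1;0 0 0 0 0 0.14 1;0.25 -0.54 0 0 0 0 1;0.25 -0.54 0 0 0 0 1;0.25 -0.54 0 0 0 0 1' 20
```

```text
time: 0.72
tool_pos: [281.4, -389.2, 404.5]
tcp_rot: [-180.0, -0.0, 4.6]
ft_force: [1.4, 0.4, 0.7]
finger_gap: 0.0
grip_force: 0.0
```

```bash
python3 -m jog '0.25 -0.54 0 0 0 0 1;0.25 -0.54 0 0 0 0 1;0.25 -0.54 0 0 0 0 1;0.25 -0.54 0 0 0 0 1;0.25 -0.54 0 0 0 0 1'
```

```text
time: 1.35
tool_pos: [383.9, -109.6, 404.5]
tcp_rot: [180.0, -0.0, 4.7]
ft_force: [1.8, -0.5, 0.7]
finger_gap: -0.0
grip_force: 0.0
```

```bash
python3 -m jog '0.25 -0.54 0 0 0 0 1;0.25 -0.54 0 0 0 0 1;0.25 -0.54 0 0 0 0 1;0.25 -0.54 0 0 0 0 1;0.25 -0.54 0 0 0 0 1'
cat >> h.py <<'E'
def delta(x,y,z):
    from scipy.spatial.transform import Rotation as R
    s=sense();r=R.from_euler('xyz',s['tcp_rot'],degrees=True)
    print(s['time'],np.round(s['tool_pos'],1),np.round(s['tcp_rot'],1),round(s['finger_gap'],1),np.round(s['joint_pos'],0),np.round(s['ft_force'],1),'scaled',np.round(r.inv().apply(np.array([x,y,z])-s['tool_pos'])/100,3))
E
python3 -c "
from h import *;delta(529,278,320)"
```

```text
time: 1.98
tool_pos: [486.6, 169.9, 404.4]
tcp_rot: [180.0, 0.0, 4.7]
ft_force: [1.3, -1.6, 0.4]
finger_gap: 0.1
grip_force: 0.0
1.975 [486.6 169.9 404.4] [180.    0.    4.7] 0.1 [14. -6. 99. -0. 87. 99.] [ 1.3 -1.6  0.4] scaled [ 0.511 -1.043  0.844]
```

```bash
python3 -m jog '0.25 -0.52 0 0 0 0 1;0.26 -0.52 0 0 0 0 1;0 0 0.42 0 0 0 1;0 0 0.42 0 0 0 1;0 0 0 0 0 0 1'
python3 - <<'E'
from h import *
import cv2
delta(529,278,279)
out=[]
for n in('wrist','top','side'):
    d=snapshot(n);np.savez(n+'2.npz',**d)
w=np.load('wrist2.npz');t=np.load('top2.npz')['img'];s=np.load('side2.npz')['img']
print(proj(w,[529,278,81]))
a=cv2.resize(w['img'],(512,384)); b=cv2.resize(s[240:360,215:375],(288,216));c=cv2.resize(t[130:280,110:240],(288,332))
o=np.zeros((560,800,3),np.uint8);o[:384,:512]=a;o[:216,512:]=b;o[220:552,512:]=c
cv2.imwrite('pics/p2.png',o[:,:,::-1])
E
```

```text
time: 2.6
tool_pos: [527.0, 275.1, 315.8]
tcp_rot: [179.8, 0.5, 4.7]
ft_force: [-0.4, 0.3, -0.1]
finger_gap: -0.2
grip_force: 0.0
2.6 [527.  275.1 315.8] [179.8   0.5   4.7] -0.2 [ 23.  10.  92.  -0.  79. 108.] [-0.4  0.3 -0.1] scaled [ 0.026 -0.029  0.368]
[np.float64(245.72756029877297), np.float64(202.6387477250241)]
```

View pics/p2.png

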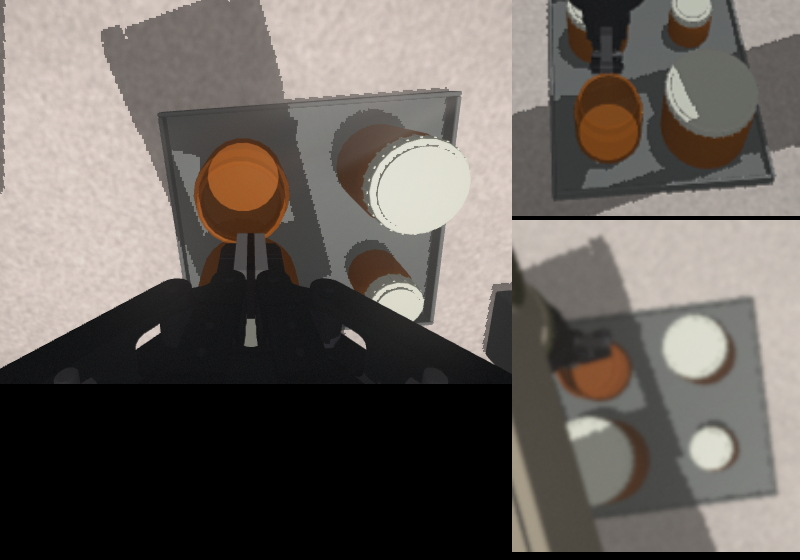

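The wrist view shows the open jar's rim with its centre around (242,192) and the closed fingertips at (251,236), still about 60 mm above.

```bash
python3 - <<'E'
from h import *
w=cam('wrist2')
for p in((242,188),(242,194)):print(px(w,*p,81))
print('large',px(w,420,186,96),'tip expected',proj(w,[527,275,143]),proj(w,[527,275,130]))
print(np.round(w['extrinsics'],2).tolist())
E
```

```text
[539.29916872 281.31867133  81.        ]
[535.03161338 281.01034157  81.        ]
large [554.00449803 169.84969068  96.        ] tip expected [np.float64(249.92035239968865), np.float64(247.83050024813943)] [np.float64(249.8981985066353), np.float64(236.56272307356818)]
[[0.08, -0.95, -0.3, 600.79], [-1.0, -0.08, -0.03, 281.02], [0.0, 0.3, -0.95, 284.99], [0.0, 0.0, 0.0, 1.0]]
```

```bash
python3 - <<'E'
from h import *
s=cam('side2');w=cam('wrist2')
print([np.round(proj(s,[527,278,z]),1) for z in(143,136,130)])
print('med',px(w,420,186,84))
delta(531,279,284)
E
```

```text
[array([268.2, 277.3]), array([268.2, 279.3]), array([268.2, 281.1])]
med [551.03365636 162.7907131   84.        ]
2.75 [529.3 275.7 322.8] [-1.8e+02 -1.0e-01  4.7e+00] -0.2 [ 23.  10.  91.   0.  79. 108.] [-0.   0.8  1.1] scaled [ 0.019 -0.031  0.388]
```

```bash
python3 -m jog '0.02 -0.03 0.17 0 0 0 1;0 0 0.17 0 0 0 1;0 0 0 0 0 0 1;0 0 0 0 0 0 1;0 0 0 0 0 0 1'
python3 - <<'E'
from h import *
import cv2
delta(531,279,289)
d=snapshot('wrist');e=snapshot('side');np.savez('wrist3.npz',**d)
o=np.hstack([cv2.resize(d['img'][60:300,140:340],(400,480)),cv2.resize(e['img'][240:360,215:315],(400,480))])
cv2.imwrite('pics/p3.png',o[:,:,::-1])
print(px(d,0,0,81)[0], proj(d,[531,279,81]))
E
```

```text
time: 3.38
tool_pos: [530.7, 278.8, 287.3]
tcp_rot: [-180.0, -0.1, 4.7]
ft_force: [-0.5, -0.1, 0.2]
finger_gap: 0.1
grip_force: 0.0
3.375 [530.7 278.8 287.3] [-1.8e+02 -1.0e-01  4.7e+00] 0.1 [ 23.  12.  93.  -0.  75. 108.] [-0.5 -0.1  0.2] scaled [ 0.003 -0.002 -0.017]
640.8055676858492 [np.float64(250.632039526394), np.float64(224.53361245873762)]
```

View pics/p3.png

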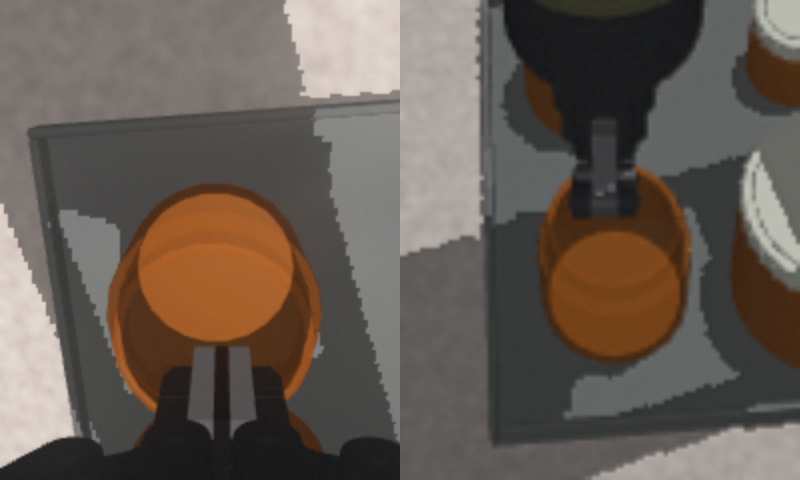

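The fingertips sit over the mouth, a couple of centimetres above the rim and within about 4 mm of centre. I'll nudge slightly and hold for over 3 s.

```bash
python3 -m jog '-0.02 -0.01 0 0 0 0 1;0 0 0 0 0 0 1;0 0 0 0 0 0 1;0 0 0 0 0 0 1;0 0 0 0 0 0 1' >/dev/null
python3 -m jog '0 0 0 0 0 0 1;0 0 0 0 0 0 1;0 0 0 0 0 0 1;0 0 0 0 0 0 1;0 0 0 0 0 0 1' >/dev/null
python3 -m jog '0 0 0 0 0 0 1;0 0 0 0 0 0 1;0 0 0 0 0 0 1;0 0 0 0 0 0 1;0 0 0 0 0 0 1' >/dev/null
python3 -m jog '0 0 0 0 0 0 1;0 0 0 0 0 0 1;0 0 0 0 0 0 1;0 0 0 0 0 0 1;0 0 0 0 0 0 1' >/dev/null
python3 -m jog '0 0 0 0 0 0 1;0 0 0 0 0 0 1;0 0 0 0 0 0 1;0 0 0 0 0 0 1;0 0 0 0 0 0 1' >/dev/null
python3 -m jog '0 0 0 0 0 0 1;0 0 0 0 0 0 1;0 0 0 0 0 0 1;0 0 0 0 0 0 1;0 0 0 0 0 0 1'
python3 -m jog '0 0 -0.45 0 0 0 1;0 0 -0.45 0 0 0 1;0 0 0 0 0 0 1'
python3 -c "
from h import *;delta(455,-184,380)"
```

```text
time: 7.22
tool_pos: [528.4, 279.6, 286.7]
tcp_rot: [180.0, -0.0, 4.7]
ft_force: [-0.2, 0.9, 0.3]
finger_gap: -0.3
grip_force: 0.0
time: 7.6
tool_pos: [529.6, 280.1, 382.2]
tcp_rot: [-179.8, -0.5, 4.7]
ft_force: [0.6, -0.4, 0.0]
finger_gap: 0.1
grip_force: 0.0
7.6 [529.6 280.1 382.2] [-179.8   -0.5    4.7] 0.1 [ 23.   8.  87.   0.  84. 108.] [ 0.6 -0.4  0. ] scaled [-1.123  4.565 -0.   ]
```

```bash
python3 -m jog '-0.125 0.5 0 0 0 0 1;-0.125 0.5 0 0 0 0 1;-0.125 0.5 0 0 0 0 1;-0.125 0.5 0 0 0 0 1;-0.125 0.5 0 0 0 0 1' >/dev/null
python3 -m jog '-0.125 0.5 0 0 0 0 1;-0.125 0.5 0 0 0 0 1;-0.125 0.5 0 0 0 0 1;-0.12 0.56 0 0 0 0 1;0 0 0 0 0 0 1' >/dev/null
python3 -m jog '0 0 0.5 0 0 0 1;0 0 0.5 0 0 0 1;0 0 0.2 0 0 0 1;0 0 0 0 0 0 1;0 0 0 0 0 0 1'
python3 - <<'E'
from h import *
import cv2
delta(455,-184,226)
d=snapshot('wrist');e=snapshot('side');np.savez('wrist4.npz',**d)
o=np.hstack([cv2.resize(d['img'][60:300,140:340],(400,480)),cv2.resize(e['img'][120:210,250:340],(400,400))[:,:]] ) if 0 else np.hstack([cv2.resize(d['img'][60:300,140:340],(400,480)),cv2.resize(e['img'][105:225,255:355],(400,480))])
cv2.imwrite('pics/p4.png',o[:,:,::-1])
print(proj(d,[455,-184,18]),proj(e,[455,-184,18]))
E
```

```text
time: 9.48
tool_pos: [454.5, -183.6, 257.6]
tcp_rot: [180.0, -0.1, 4.7]
ft_force: [0.6, -0.4, 0.5]
finger_gap: 0.4
grip_force: 0.0
9.475 [ 454.5 -183.6  257.6] [ 1.8e+02 -1.0e-01  4.7e+00] 0.4 [-28.  -3. 111.   0.  71.  57.] [ 0.6 -0.4  0.5] scaled [0.005 0.004 0.316]
[np.float64(251.1314385446047), np.float64(205.95414164767737)] [np.float64(307.09117406336753), np.float64(153.5019494169793)]
```

View pics/p4.png

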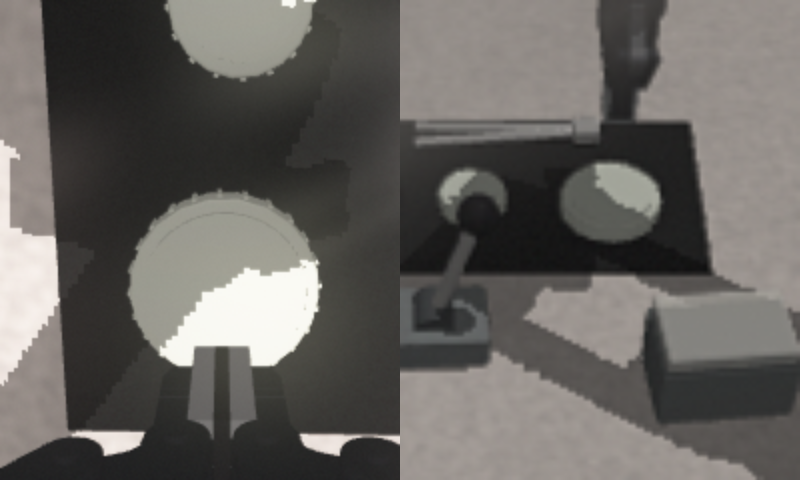

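The medium lid (lid_b) is centred near wrist crop (224,288), as predicted, and the small lid is 95 mm away. I'll descend and hold.

```bash
python3 -m jog '0.01 0 0.16 0 0 0 1;0 0 0.16 0 0 0 1;0 0 0 0 0 0 1;0 0 0 0 0 0 1;0 0 0 0 0 0 1'
python3 -m jog '0 0 0 0 0 0 1;0 0 0 0 0 0 1;0 0 0 0 0 0 1;0 0 0 0 0 0 1;0 0 0 0 0 0 1' >/dev/null
python3 -m jog '0 0 0 0 0 0 1;0 0 0 0 0 0 1;0 0 0 0 0 0 1;0 0 0 0 0 0 1;0 0 0 0 0 0 1' >/dev/null
python3 -m jog '0 0 0 0 0 0 1;0 0 0 0 0 0 1;0 0 0 0 0 0 1;0 0 0 0 0 0 1;0 0 0 0 0 0 1' >/dev/null
python3 -m jog '0 0 0 0 0 0 1;0 0 0 0 0 0 1;0 0 0 0 0 0 1;0 0 0 0 0 0 1;0 0 0 0 0 0 1' >/dev/null
python3 -m jog '0 0 0 0 0 0 1;0 0 0 0 0 0 1;0 0 0 0 0 0 1;0 0 0 0 0 0 1;0 0 0 0 0 0 1' >/dev/null
python3 -m jog '0 0 0 0 0 0 1;0 0 0 0 0 0 1;0 0 0 0 0 0 1;0 0 0 0 0 0 1;0 0 0 0 0 0 1'
python3 -m jog '0 0 -0.45 0 0 0 1;0 0 -0.45 0 0 0 1;0 0 0 0 0 0 1'
python3 -c "
from h import *;delta(490,-63,316);delta(490,-63,278)"
```

```text
time: 10.2
tool_pos: [455.2, -184.1, 225.1]
tcp_rot: [180.0, -0.0, 4.7]
ft_force: [0.5, -0.6, 0.3]
finger_gap: -0.1
grip_force: 0.0
time: 13.95
tool_pos: [454.9, -183.9, 224.7]
tcp_rot: [180.0, 0.0, 4.7]
ft_force: [0.5, 0.9, 0.2]
finger_gap: 0.2
grip_force: 0.0
time: 14.32
tool_pos: [456.5, -184.7, 319.3]
tcp_rot: [179.7, -0.4, 4.7]
ft_force: [0.9, -0.1, 0.2]
finger_gap: -0.2
grip_force: 0.0
14.325 [ 456.5 -184.7  319.3] [179.7  -0.4   4.7] -0.2 [-28.  -6. 108.   0.  78.  57.] [ 0.9 -0.1  0.2] scaled [ 0.433 -1.186  0.031]
14.325 [ 456.5 -184.7  319.3] [179.7  -0.4   4.7] -0.2 [-28.  -6. 108.   0.  78.  57.] [ 0.9 -0.1  0.2] scaled [ 0.431 -1.187  0.411]
```

```bash
python3 -m jog '0.22 -0.59 0 0 0 0 1;0.21 -0.59 0 0 0 0 1;0 0 0.2 0 0 0 1;0 0 0.2 0 0 0 1;0 0 0 0 0 0 1'
python3 - <<'E'
from h import *
import cv2
delta(580,-56,278)
d=snapshot('wrist');e=snapshot('side')
o=np.hstack([cv2.resize(d['img'][60:300,140:340],(400,480)),cv2.resize(e['img'][105:225,210:310],(400,480))])
cv2.imwrite('pics/p5.png',o[:,:,::-1])
print(proj(d,[540,-61,108]))
E
```

```text
time: 14.95
tool_pos: [486.8, -62.8, 272.1]
tcp_rot: [-179.9, 0.3, 4.7]
ft_force: [-0.0, -0.1, 0.2]
finger_gap: 0.3
grip_force: 0.0
14.95 [486.8 -62.8 272.1] [-179.9    0.3    4.7] 0.3 [-13.  -3. 111.   0.  73.  72.] [-0.  -0.1  0.2] scaled [ 0.934  0.008 -0.064]
[np.float64(257.1033239286257), np.float64(146.51274474684885)]
```

View pics/p5.png

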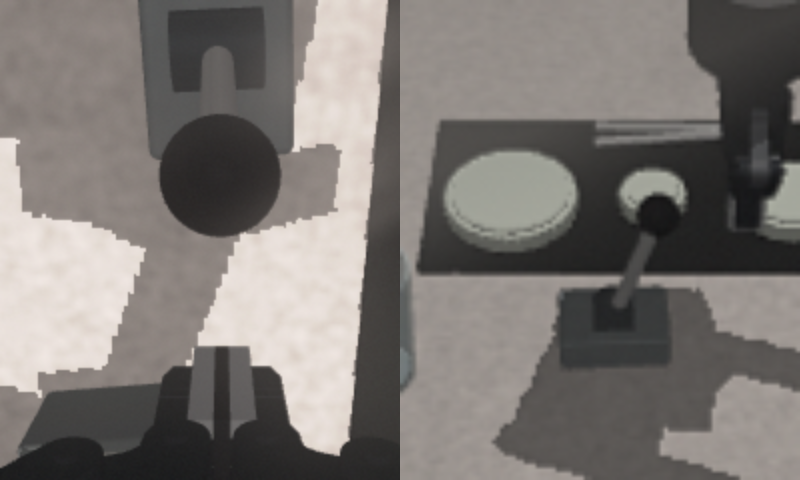

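The fingers (222) line up with the ball (220) and the tips sit just below the ball's centre. I'll push along +x.

```bash
python3 -m jog '0.15 0 0 0 0 0 1;0.15 0 0 0 0 0 1;0.15 0 0 0 0 0 1;0.15 0 0 0 0 0 1;0.1 0 0 0 0 0 1'
python3 -m jog '0.1 0 0 0 0 0 1;0.06 0 0 0 0 0 1;0 0 0 0 0 0 1'
python3 -m jog '0.03 0 0 0 0 0 1;0 0 0 0 0 0 1'
```

```text
time: 15.68
tool_pos: [558.6, -58.0, 275.7]
tcp_rot: [180.0, -0.1, 4.6]
ft_force: [-1.2, 0.0, 0.8]
finger_gap: -0.3
grip_force: 0.4
time: 16.05
tool_pos: [574.0, -56.4, 274.7]
tcp_rot: [180.0, -0.0, 4.7]
ft_force: [-0.1, 0.2, -0.2]
finger_gap: 0.1
grip_force: 0.0
time: 16.3
tool_pos: [576.7, -56.1, 274.7]
tcp_rot: [180.0, -0.0, 4.7]
ft_force: [-0.0, 0.0, -0.2]
finger_gap: 0.1
grip_force: 0.1
```

```bash
python3 -m jog '0.04 0 0 0 0 0 1;0 0 0 0 0 0 1'
python3 -m jog '0.03 0 0 0 0 0 1;0 0 0 0 0 0 1'
python3 -m jog '0.03 0 0 0 0 0 1;0 0 0 0 0 0 1'
```

```text
time: 16.55
tool_pos: [580.9, -55.8, 274.8]
tcp_rot: [180.0, -0.0, 4.7]
ft_force: [0.3, 1.0, -0.1]
finger_gap: 0.2
grip_force: 0.1
time: 16.8
tool_pos: [583.9, -55.6, 274.7]
tcp_rot: [180.0, -0.0, 4.7]
ft_force: [0.2, 0.3, -0.4]
finger_gap: 0.3
grip_force: 0.1
time: 17.05
tool_pos: [586.6, -55.3, 274.5]
tcp_rot: [-180.0, 0.0, 4.7]
ft_force: [-0.9, 0.1, 0.5]
finger_gap: -0.1
grip_force: 1.0
```

```bash
python3 -m jog '0.03 0 0 0 0 0 1;0 0 0 0 0 0 1'
python3 - <<'E'
from h import *
import cv2
delta(580,-56,278)
d=snapshot('wrist');e=snapshot('side')
o=np.hstack([cv2.resize(d['img'][60:300,140:340],(400,480)),cv2.resize(e['img'][105:225,210:310],(400,480))])
cv2.imwrite('pics/p6.png',o[:,:,::-1])
E
```

```text
time: 17.3
tool_pos: [588.4, -55.2, 274.2]
tcp_rot: [-180.0, 0.3, 4.7]
ft_force: [-13.3, -0.7, 6.7]
finger_gap: -0.2
grip_force: 7.2
17.3 [588.4 -55.2 274.2] [-180.     0.3    4.7] -0.2 [-10.  12.  94.  -0.  74.  75.] [-13.3  -0.7   6.7] scaled [-0.084  0.001 -0.038]
```

View pics/p6.png

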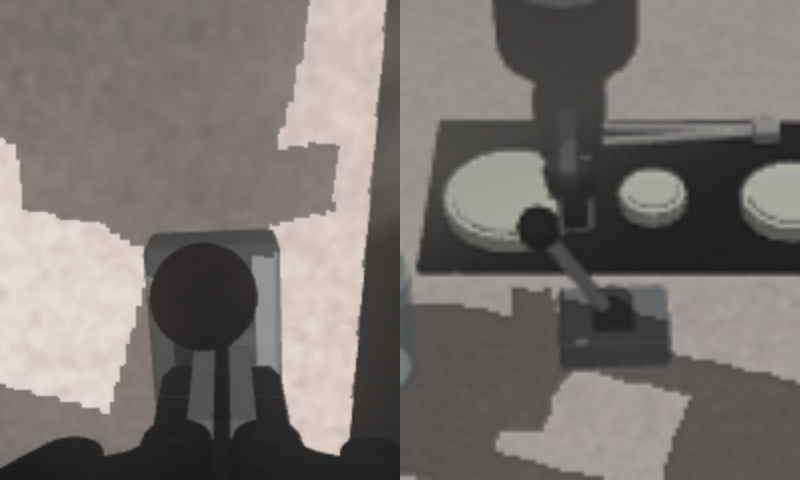

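The force jumped to 13 N and the lever leans fully to +x (ball at side crop (537,228)), so it is at its stop. I'll back off and lift.

```bash
python3 -m jog '-0.1 0 0 0 0 0 1;-0.25 0 0 0 0 0 1;-0.25 0 0 0 0 0 1;0 0 -0.5 0 0 0 1;0 0 -0.5 0 0 0 1'
python3 -m jog '0 0 0 0 0 0 1;0 0 0 0 0 0 1;0 0 0 0 0 0 1;0 0 0 0 0 0 1'
python3 - <<'E'
from bench import *
import cv2
e=snapshot('side')
cv2.imwrite('pics/p7.png',cv2.resize(e['img'],None,fx=1.5,fy=1.5)[:,:,::-1])
E
```

```text
time: 18.02
tool_pos: [529.1, -59.9, 375.3]
tcp_rot: [-180.0, 0.0, 4.7]
ft_force: [0.8, 0.2, 0.3]
finger_gap: -0.1
grip_force: 0.0
time: 18.52
tool_pos: [529.6, -59.9, 373.2]
tcp_rot: [-180.0, 0.1, 4.7]
ft_force: [1.2, 0.5, 0.7]
finger_gap: 0.1
grip_force: 0.0
```

View pics/p7.png

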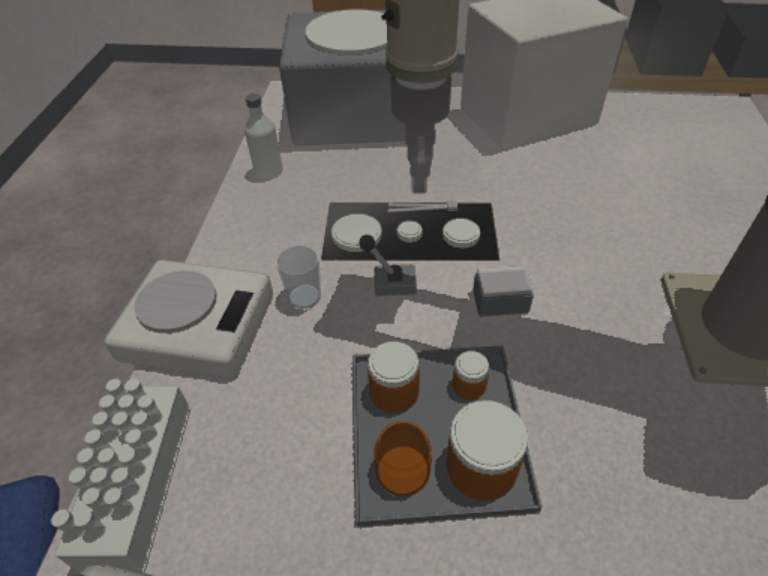

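The lever stays fully over (ball at (367,242)), everything else is in place, and the gripper is clear.

```bash
python3 -c "
from bench import *;print(hand_in())"
```

```text
the job is handed in; nothing more can be done
None
```

The job is handed in at about 18.5 s of the allowed 64 s: I held the fingertips over the open jar and then over lid_b for about 3.5 s each, then pushed the lever to its +x stop; the last picture shows it still there and nothing else moved.

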